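# Push a brass billet through the flap of the scrap drop box

## Task

On the feed shelf of the scrap drop box, push the rectangular brass billet over in front of the opening and slide it in through the hanging flap until it drops into the box, then draw the fingers back out so that the flap falls shut. Only push the billet along the shelf, never pick it up; leave the brass ring, the punch and the things on the bench where they are.

Things in the scene. Friction and masses are not known exactly. Their poses are not given: they have to be found in the camera images.
- billet: Brass billet: plain rectangular bar 60 long (its x axis) x 36 wide (y) x 18 tall (z), edges rounded 1.5, about 0.33 kg (varies), lying flat on the feed shelf to the left or right of the line of the opening and somewhat turned. Origin at the centre of its underside. Slides dry on the shelf under a push of a few newtons.
- drop_box: Fixed grey sheet-metal scrap drop box with a steel feed shelf. Origin on the bench below the middle of the opening; x points through the opening into the box, z up. Shelf top: 70 above the bench, 240 wide, no rims, from x = -150 to the lip at x = 32. Box: 200 wide, front panel x = 0 to 4, back x = 180, roof an open steel grille (five bars) 128 above the bench, inner floor 4 above the bench.
- lip (a point): Middle of the inner end of the shelf top (x = 32, z = 70 in the drop box frame), inside the box: a billet pushed until its centre is past the lip tips over it and drops to the box floor. Axes as the drop box.
- mouth (a point): Middle of the opening at shelf-top height in the plane of the shut flap (x = 6, z = 70 in the drop box frame). The opening is 90 wide (45 each side) and reaches from the shelf top up to the hinge rod. Axes as the drop box.
- hinge (a point): Middle of the flap's hinge rod (radius 3, across the opening; x = 6, z = 120 in the drop box frame, 50 above the shelf). It crosses over the opening, so fingers get in well under it only when slanted, about 20 to 30 degrees from vertical with the tips forward into the box. Axes as the drop box.
- flap (a joint): Swing of the flap in rad: 0 = shut (hanging straight down), grows as its lower edge swings into the box and up; stop at 1.4. Aluminium plate 86 wide, 48 tall, 2 thick, 70 g, with a weight strip inside; lower edge 2 above the shelf. Opens only inwards under a light push and falls shut by its own weight when nothing is under it.
- flap_edge (a point): Middle of the flap's lower edge; moves with the flap.
- ring_blank: short thick brass ring lying flat on the feed shelf, outer diameter 34, hole 20, height 12; origin at the centre of its underside. Leave it there.
- punch: small steel punch standing upright near a corner of the feed shelf beside the box front, foot diameter 24, 36 tall; origin at the centre of its foot. Leave it there.
- pliers: pliers with black handles lying on the bench, about 130 long, 12 tall; bystander
- screwdriver: screwdriver, 200 long, lying on the bench; bystander
- phone: black phone lying on the bench, 72 x 148 x 8; bystander
- bangle: thin brass bangle lying on the bench, outer diameter 72, 9 tall; bystander
There are look-alikes about, which are no part of the job. Leave any blue, red or turquoise look-alike of the billet alone.

How it is judged:
By the outcome, as a careful person would: the job done as asked, in the order asked, and still so for the second after the job is handed in, with the robot touching nothing.
It also fails if it takes over 48 s, if anything falls off the work surface, if the arm or the gripper's body presses on something with over 40 N, if the wrist force passes 120 N, or if a joint passes its speed limit or range.

## Robot

A 6-joint arm with a two-finger parallel gripper is mounted at the origin on the work surface. World frame = base frame: x ahead of the robot, y to its left, z up, the work surface at z = 0. Lengths are in mm, angles in rad, forces in N, time in s.
With the tool pointing down it reaches from about 300 to 775 mm from the base axis. Payload 14.6 kg.
Tool frame: the origin (TCP) lies at the very end of the fingers, on their centre line; the grasp point (between the pads) lies 19 mm behind it (manip.grip_point_offset is the distance from the TCP to the grasp point, in mm); z points along the fingers, y is the line along which they close (so a half turn about z gives the same grasp; the last joint's range is limited). The gripper opens to 94 mm and grips with 3 to 60 N. Pads are 16 mm wide; open, the fingers measure 119 mm over their backs; the gripper's body (75 mm by 177 mm) begins 78 mm behind the grasp point.
Start: joints at [-1.251, 0.3, 1.521, -0, 1.321, -0.067], TCP at [207.467, -509.359, 184.946] pointing down, gripper open.
Joint ranges: [-3.03, 3.03], [-0.79, 2.21], [0.23, 2.52], [-1.04, 4.18], [0, 3.07], [-2.55, 2.55]. Speed limits (rad/s): [2.22, 2.22, 2.57, 3.14, 3.14, 3.14].

## Interface

Orientations are given as [roll, pitch, yaw] about the fixed x, y, z axes, in that order (R = Rz(yaw) Ry(pitch) Rx(roll)).
In Python, from cell import telemetry, eyes, manip gives the robot as it stands.
- The arm moves only by the tool play_rows, never from a script. Its arguments are lists of equal length, an entry for each row: "translation": the shift along the world's x, y, z in m, a list of three; "yaw": the turn about the world's z in rad. A call has 1 to 12 rows; each row is the pose to reach, as a shift and turn from the pose commanded when the call began; what a row does not reach only later rows make up. A row lasts 1/8 s, in which the tool goes at most 62.5 mm and 10.7 degrees, less where a joint would pass 70% of its speed; a pose out of reach is approached as far as the arm can. A call with a gripper value outside its range is refused whole. "hand" is the opening, from 0 (shut) to 1 (fully open), set as the call begins (left out, the last holds). The fingers move at their own pace and stop on an object; "force" is the grip in N (left out, the last holds). Time passes only in rows, so rows that repeat a pose let the fingers close. It gives the time, the measured TCP pose, the force, the opening and the grip force at its end, in the units of the state.
- telemetry.read_state(): the state, without advancing time (a new reading comes with each control period).
- eyes.camera(name): name is "scene" or "top" or "wrist"; returns a dict with "pixels" (480x640x3 uint8, red, green, blue), "fx", "fy", "cx", "cy" (pixels), "dist_coeffs" ([k1, k2, p1, p2, k3] as OpenCV has them; the pictures are not rectified), "cam_to_world" (4x4, takes a point from camera to world coordinates); the wrist camera has in their place "T_tool_cam" (4x4, takes a point from camera to tool coordinates, whose origin is the TCP and whose axes are the flange's). Camera axes: x right, y up, looking along -z (the intrinsics and any distortion apply to the point x, -y, -z); pixel columns grow to the right and rows downward; lengths in mm; the calibration is good to about 2 mm. A picture is of the moment at which its call begins: read the wrist's pose just before it. There is no depth.
- manip.sign_off(): hands the job in; it is judged then, once.
The state is a dict: "clock": time; "joints": joint angles; "qd": joint speeds; "effort": joint torques, N m; "eef_pos": TCP position; "eef_rot": TCP orientation; "wrist_force": force on the tool from outside, world axes, zero at the start; "moment": the same for the moment, N m; "finger_gap": finger opening in mm; "finger_force": force on a finger pad.
Only numpy, scipy, OpenCV 4.12 (cv2) and the standard library are available. Lean on these libraries where they do the work, as an engineer would, in place of code of your own. Each camera call takes 0.05 s, during which the arm holds its last target. There are 200 camera calls.

## Working session

There is one attempt and no reset: what is moved stays moved. The work goes in short steps, Python scripts to look and compute and a tool call to move; the robot and the scene stay as the last step left them, time stands still between calls to the robot, and variables do not carry over. Pictures are saved under pics/ and viewed, at most 10 in all, crops included, and the job is handed in when it is done.

Besides the shell and the picture viewer there is one more tool, called as name(argument=value, ...) on one line, values as JSON. play_rows: Moves the arm, as the interface text tells. Its arguments: {"type":"object","properties":{"translation":{"type":"array","items":{"type":"array","items":{"type":"number"}}},"yaw":{"type":"array","items":{"type":"number"}},"hand":{"type":"number"},"force":{"type":"number"}},"required":["translation","yaw"]}

```bash
ls; mkdir -p pics; cat > h.py <<'E'
import numpy as np, cv2
from cell import telemetry, eyes, manip
def shot(n,f):
    c=eyes.camera(n); cv2.imwrite('pics/'+f,cv2.cvtColor(c['pixels'],cv2.COLOR_RGB2BGR)); return c
def K(c): return np.array([[c['fx'],0,c['cx']],[0,c['fy'],c['cy']],[0,0,1.]])
def onplane(c,uv,z):
    uv=np.array(uv,float).reshape(-1,1,2)
    n=cv2.undistortPoints(uv,K(c),np.array(c['dist_coeffs'],float)).reshape(-1,2)
    T=np.array(c['cam_to_world']); d=np.c_[n[:,0],-n[:,1],-np.ones(len(n))]@T[:3,:3].T
    return T[:3,3]+d*((z-T[2,3])/d[:,2])[:,None]
E
python3 - <<'E'
from h import *
import pickle
c=shot('top','top.png'); s=shot('scene','scene.png'); pickle.dump((c,s),open('c.pkl','wb'))
print(np.round(c['cam_to_world'],2),np.round(s['cam_to_world'],2),c['fx'],s['fx'],c['dist_coeffs'])
print(telemetry.read_state())
E
```

```text
pics
[[ 0.00000e+00  9.90000e-01 -1.60000e-01  3.15400e+02]
 [-1.00000e+00  0.00000e+00 -1.00000e-02  1.23100e+01]
 [-1.00000e-02  1.60000e-01  9.90000e-01  1.41925e+03]
 [ 0.00000e+00  0.00000e+00  0.00000e+00  1.00000e+00]] [[ 8.6000e-01 -4.0000e-01  3.1000e-01  8.2076e+02]
 [ 5.1000e-01  6.9000e-01 -5.1000e-01 -4.5835e+02]
 [-1.0000e-02  6.0000e-01  8.0000e-01  8.5989e+02]
 [ 0.0000e+00  0.0000e+00  0.0000e+00  1.0000e+00]] 587.306375823281 448.4214310704089 [-0.06416825  0.          0.          0.          0.        ]
{'clock': 0.1, 'joints': array([-1.25061041e+00,  3.00431162e-01,  1.52153812e+00,  1.15064480e-05,
        1.32068775e+00, -6.66008814e-02]), 'qd': array([ 0.00046389, -0.00198138, -0.00118091,  0.00032852,  0.00021119,
        0.00031759]), 'effort': array([ 1.35313123e-03, -5.32639360e+01, -3.53284621e+01,  7.08897924e-02,
        2.34468776e-02, -4.79584628e-05]), 'eef_pos': array([ 207.38497538, -509.1194026 ,  184.42641799]), 'eef_rot': array([-3.14053137e+00, -8.19570719e-05,  3.86783902e-01]), 'wrist_force': array([-0.78581979, -0.01208617, -1.31336587]), 'moment': array([-0.00749179,  0.0064178 , -0.00407714]), 'finger_force': 0.0, 'finger_gap': 93.99154147314415}
```

View pics/top.png

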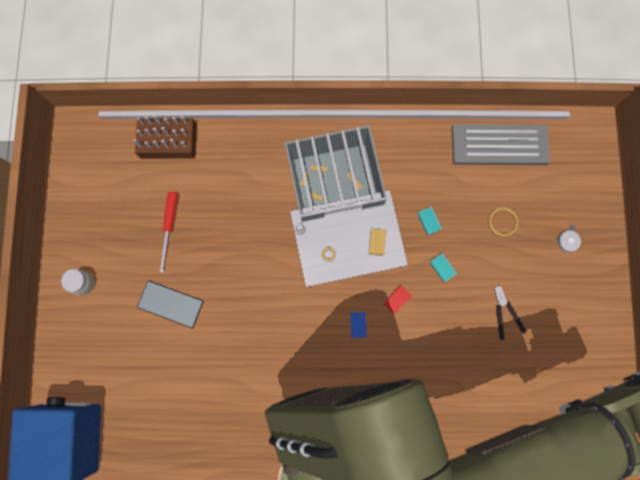

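View pics/scene.png

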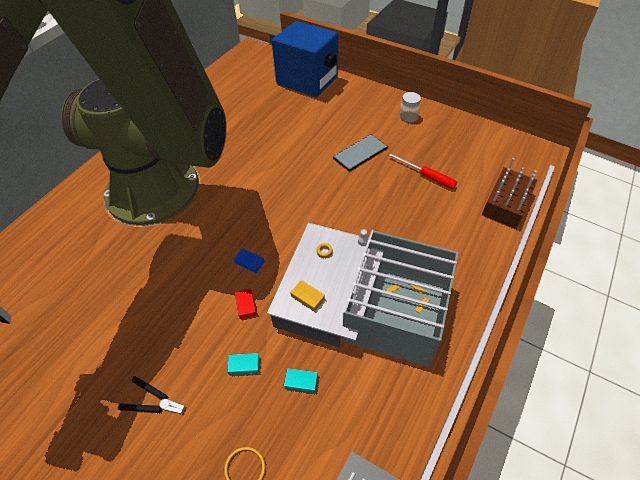

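Top view: shelf with corners at about (291,209), (391,193), (407,265) and (305,284), and the box above it. On the shelf are a plain brass bar at (377,242), the ring at (329,254) and the punch at (300,229). The look-alikes on the bench are blue (358,325), red (398,299) and turquoise (430,221) and (444,267). Only (377,242) is brass, rectangular and on the shelf, so that's the billet. I'll confirm it in a crop and measure.

```bash
python3 - <<'E'
from h import *
import pickle
c,s=pickle.load(open('c.pkl','rb'))
im=c['pixels']; hsv=cv2.cvtColor(im,cv2.COLOR_RGB2HSV)
# shelf: low saturation bright
m=((hsv[...,1]<60)&(hsv[...,2]>140)).astype(np.uint8); m[:195]=0;m[300:]=0;m[:,:280]=0;m[:,420:]=0
m=cv2.morphologyEx(m,cv2.MORPH_CLOSE,np.ones((5,5)))
pts=np.argwhere(m)[:,::-1].astype(np.float32)
n,l,st,ce=cv2.connectedComponentsWithStats(m); k=1+np.argmax(st[1:,4]); cs=max(cv2.findContours((l==k).astype(np.uint8),0,1)[0],key=cv2.contourArea)
h=cv2.convexHull(cs); ap=cv2.approxPolyDP(h,4,True)[:,0]; print(ap.tolist()); print(np.round(onplane(c,ap,70),1))
b=((hsv[...,0]>15)&(hsv[...,0]<32)&(hsv[...,1]>120)&(hsv[...,2]>150)).astype(np.uint8)
cv2.imwrite('pics/m.png',b*255)
n,l,st,ce=cv2.connectedComponentsWithStats(b)
for i in range(1,n):
    if st[i,4]>40 and 280<ce[i][0]<420 and ce[i][1]>150:
        q=np.argwhere(l==i)[:,::-1].astype(np.float32)
        w=onplane(c,q,88)[:,:2].astype(np.float32); r=cv2.minAreaRect(w); print(i,st[i],ce[i],r,w.mean(0),np.round(cv2.boxPoints(r),1).tolist())
a=cv2.resize(im[120:290,280:415],None,fx=2.9,fy=2.9,interpolation=3)
a2=cv2.resize(s['pixels'][215:375,255:470],None,fx=1.85,fy=1.85*1.66,interpolation=3)
hh=max(a.shape[0],a2.shape[0]); f=lambda x:cv2.copyMakeBorder(x,0,hh-x.shape[0],0,0,0)
o=np.hstack([f(a),f(a2)]);print(o.shape); cv2.imwrite('pics/crop.png',o[...,::-1])
E
```

```text
[[390, 195], [407, 264], [306, 286], [290, 213], [302, 195]]
[[ 669.7 -133.1   70. ]
 [ 505.  -169.9   70. ]
 [ 453.4   64.    70. ]
 [ 625.8  103.    70. ]
 [ 669.5   75.1   70. ]]
8 [370 230  15  25 323] [376.90092879 241.66873065] ((554.2870483398438, -99.16114044189453), (31.13094711303711, 55.79317092895508), 85.18038940429688) [554.2811  -99.19984] [[525.2000122070312, -112.30000305175781], [580.7999877929688, -117.0], [583.4000244140625, -86.0], [527.7999877929688, -81.30000305175781]]
(493, 790, 3)
```

View pics/crop.png

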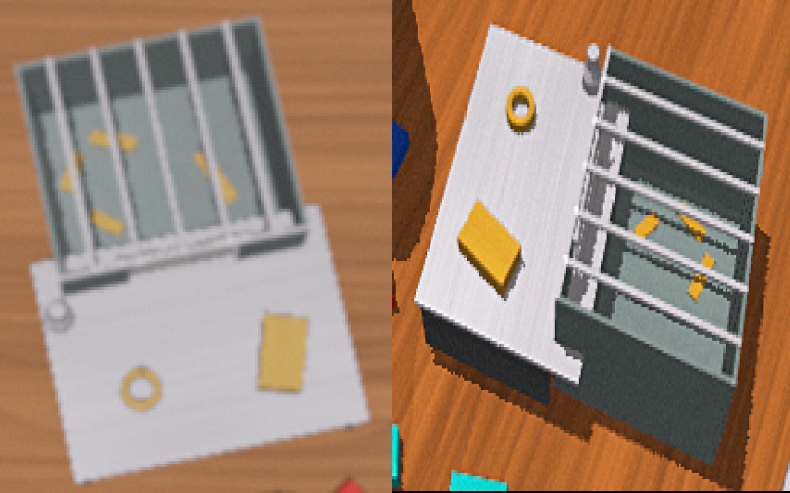

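The crop confirms it: the plain solid brass bar on the shelf, at left crop (283,352), is the billet. The ring at (140,390) and the punch at (60,312) are clear of it. The shelf's front edge measures 239.6 mm (240 given), with a box yaw of about 0.219. In the box frame the billet is at about (-87,-61), turned about -0.3. Next I'll go above the shelf on the billet's right-hand side.

play_rows(translation=[[0.03,0.03,0.01],[0.065,0.066,0.01],[0.1,0.101,0.01],[0.135,0.137,0.01],[0.17,0.172,0.01],[0.205,0.208,0.01],[0.24,0.243,0.01],[0.275,0.279,0.01],[0.31,0.315,0.01],[0.345,0.35,0.01],[0.358,0.363,0],[0.358,0.363,0]], yaw=[0.14,0.28,0.42,0.56,0.7,0.84,0.98,1.12,1.26,1.4,1.403,1.403], hand=0.32)

```text
clock: 1.6
eef_pos: [565.0, -146.0, 183.4]
eef_rot: [-3.139, -0.001, 1.789]
wrist_force: [-0.0, -0.4, -0.4]
finger_gap: 30.4
finger_force: 0.0
```

```bash
cat >> h.py <<'E'
O=np.array([625.7,-20.7]); TH=.219
def tobox(p):
    d=np.asarray(p)[...,:2]-O; return np.stack([d[...,0]*np.cos(TH)+d[...,1]*np.sin(TH),-d[...,0]*np.sin(TH)+d[...,1]*np.cos(TH)],-1)
from scipy.spatial.transform import Rotation as Ro
def wrist(f):
    s=telemetry.read_state(); c=shot('wrist',f); T=np.eye(4); T[:3,:3]=Ro.from_euler('xyz',s['eef_rot']).as_matrix(); T[:3,3]=s['eef_pos']
    c['cam_to_world']=T@np.array(c['T_tool_cam']); return c,s
def brass(c,z,amin=200):
    hsv=cv2.cvtColor(c['pixels'],cv2.COLOR_RGB2HSV)
    b=((hsv[...,0]>15)&(hsv[...,0]<32)&(hsv[...,1]>120)&(hsv[...,2]>110)).astype(np.uint8)
    n,l,st,ce=cv2.connectedComponentsWithStats(b)
    for i in range(1,n):
        if st[i,4]>amin:
            r=cv2.minAreaRect(tobox(onplane(c,np.argwhere(l==i)[:,::-1],z)).astype(np.float32)); print(ce[i].round(),st[i,4],'box',np.round(r[0],1),np.round(r[1],1),round(r[2],1))
E
python3 - <<'E'
from h import *
c,s=wrist('w1.png'); print(s['eef_pos'],s['eef_rot'],s['finger_gap'],tobox(s['eef_pos']),s['joints']); print(np.round(c['T_tool_cam'],2)); brass(c,88)
E
```

```text
[ 565.0052214  -145.97412711  183.39741858] [-3.13927381e+00 -1.18874615e-03  1.78884883e+00] 30.395066997462315 [ -86.4613526  -109.09581834] [-3.15512290e-01  3.77811189e-01  1.42089545e+00 -1.59911628e-04
  1.34548715e+00 -5.33530242e-01]
[[  -0.      0.97    0.24   68.93]
 [   1.      0.     -0.     -1.38]
 [  -0.      0.24   -0.97 -200.23]
 [   0.      0.      0.      1.  ]]
[316.  22.] 978 box [-88.6  50.4] [28.7 31.5] 89.9
[487.  55.] 425 box [36.1 29.3] [23.4  9.2] 51.0
[561.  72.] 386 box [92.2 17.3] [22.9  9.4] 69.4
[320. 182.] 3391 box [-85.4 -63.1] [34.9 58.8] 71.9
[495. 165.] 568 box [ 50.9 -49.1] [39.   9.3] 22.3
[401. 376.] 411 box [ -13.8 -237.6] [10.2 77.4] 8.1
[232. 382.] 351 box [-163.4 -239.5] [73.8  7.7] 86.1
[319. 441.] 1351 box [ -84.9 -299.3] [118.   35.8] 0.0
```

View pics/w1.png

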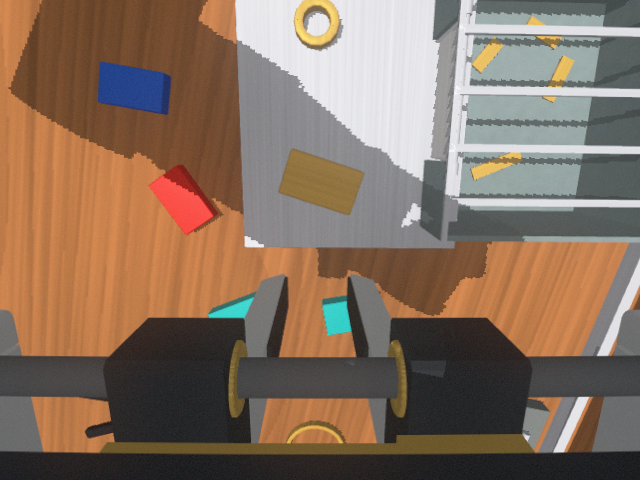

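Wrist view: billet at (320,182), ring at (318,22), shelf right edge near row 246, front edge near column 243. The front panel's upper ends are at about (433,160) and (447,40), with the hinge rod at column 462 or so. I'll check the box frame against these.

```bash
python3 - <<'E'
from h import *
import cv2
s=telemetry.read_state(); c,s=wrist('w2.png')
print(tobox(onplane(c,[[246,246],[237,20],[340,247]],70)).round(1).tolist())
print(tobox(onplane(c,[[443,160],[459,40],[424,160],[434,40],[461,100]],128)).round(1).tolist())
cv2.imwrite('pics/w2c.png',cv2.resize(c['pixels'][0:260,400:660],None,fx=2.3,fy=2.3,interpolation=2)[...,::-1])
E
```

```text
[[-150.1, -120.0], [-149.0, 57.1], [-68.6, -121.0]]
[[-3.8, -46.2], [0.9, 27.5], [-16.6, -46.2], [-14.8, 27.4], [5.1, -8.1]]
```

View pics/w2c.png

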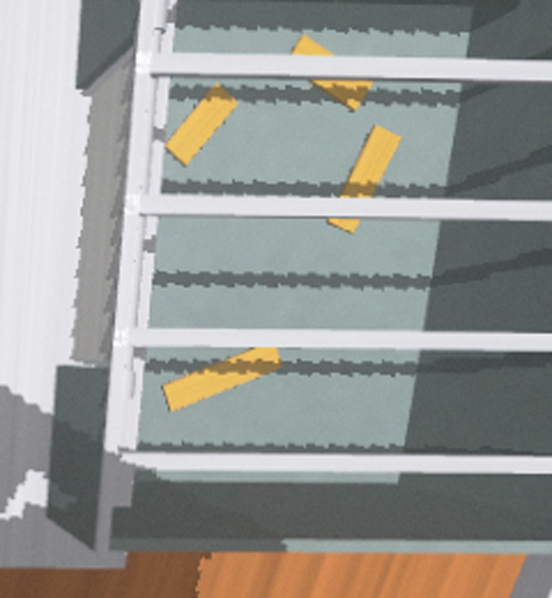

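The frame fits (shelf edges at -150 and -120). Next I'll lower the fingers and push the billet sideways along box +y.

play_rows(translation=[[0,0,-0.04],[0,0,-0.08],[0,0,-0.1],[0,0,-0.108],[0,0,-0.108],[-0.0022,0.0098,-0.108],[-0.0043,0.0195,-0.108],[-0.0065,0.0293,-0.108],[-0.0087,0.039,-0.108]], yaw=[0,0,0,0,0,0,0,0,0])

```text
clock: 2.82
eef_pos: [556.7, -106.5, 77.2]
eef_rot: [3.141, 0.0, 1.79]
wrist_force: [0.3, -0.5, 0.3]
finger_gap: 30.3
finger_force: 0.0
```

play_rows(translation=[[-0.0022,0.0098,0],[-0.0041,0.0185,0],[-0.0059,0.0264,0],[-0.0074,0.0332,0],[-0.0083,0.0371,0],[-0.0083,0.0371,0],[-0.0083,0.0371,0]], yaw=[0,0,0,0,0,0,0])

```text
clock: 3.7
eef_pos: [548.5, -70.4, 76.9]
eef_rot: [3.142, 0.0, 1.79]
wrist_force: [1.0, -0.8, 0.3]
finger_gap: 30.0
finger_force: 0.0
```

```bash
python3 - <<'E'
from h import *
c,s=wrist('w3.png'); print(s['eef_pos'],tobox(s['eef_pos']),s['clock']); brass(c,88,600)
E
```

```text
[548.52058923 -70.42834146  76.94653283] [-86.13965732 -31.7730834 ] 3.7
[316. 117.] 2040 box [-88.2  53. ] [30.8 31.3] 90.0
[615. 107.] 916 box [57.4 58.7] [ 8.6 24.7] 60.8
[557. 268.] 692 box [ 39.9 -23.1] [26.   8.6] 22.3
[316. 328.] 3946 box [-87.2 -53.8] [41.2 42.2] 90.0
```

View pics/w3.png

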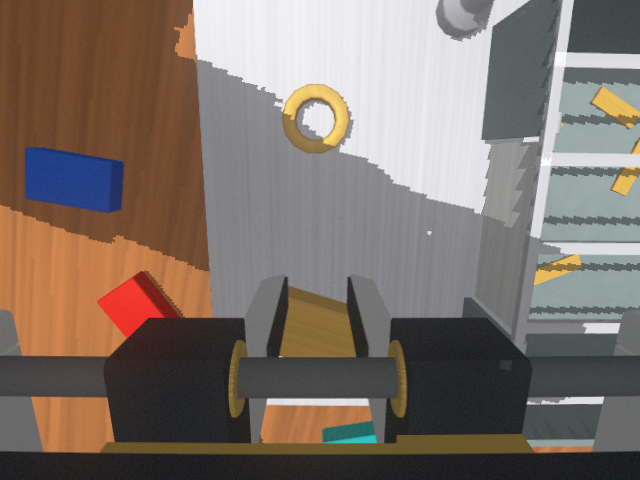

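The billet shows between the fingers at (316,328), turned as before, and the wrist force is only about 1 N. That's odd if it has been pushed, so I'll check from the scene camera.

```bash
python3 - <<'E'
from h import *
c=shot('scene','s2.png'); brass(c,88,100)
t=shot('top','t2.png'); brass(t,88,50)
cv2.imwrite('pics/s2c.png',cv2.resize(c['pixels'][190:370,230:470],None,fx=3,fy=3,interpolation=2)[...,::-1])
E
```

```text
[365.  23.] 145 box [-245.4 1008.3] [153.9  41.1] 84.5
[259.  25.] 451 box [-598.7  882.8] [ 67.6 182.7] 78.1
[448.  43.] 338 box [ 44.3 949.2] [162.   56.5] 88.3
[307. 294.] 489 box [-84.1 -66.8] [40.7 59.8] 72.4
[245. 461.] 272 box [ -75.2 -388.3] [65.6 48.3] 19.0
[503. 221.] 285 box [-103.3 -357.7] [68.1 69.6] 74.9
```

View pics/s2c.png

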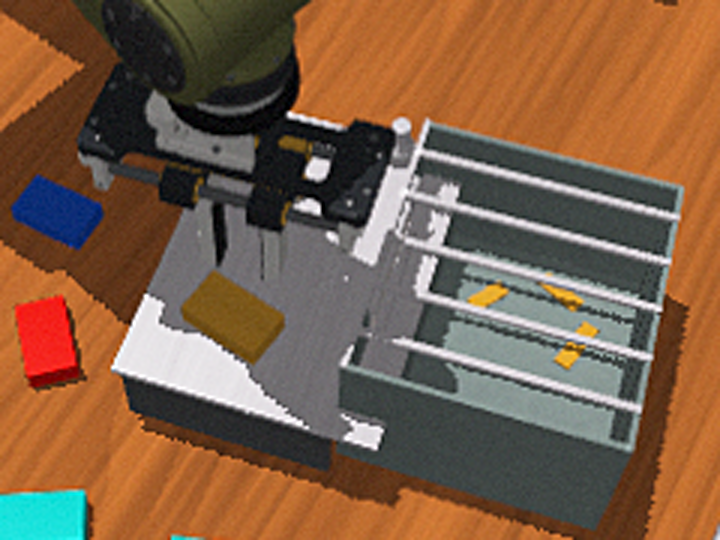

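```bash
python3 - <<'E'
from h import *
c=eyes.camera('scene'); s=telemetry.read_state()
R=Ro.from_euler('xyz',s['eef_rot']).as_matrix(); print(s['eef_pos'],s['joints'])
T=np.linalg.inv(np.array(c['cam_to_world']))
for z in (0,-20,-40):
  for y in (-21,21):
    p=s['eef_pos']+R@[0,y,z]; q=T[:3,:3]@p+T[:3,3]; uv=cv2.projectPoints(np.array([[q[0],-q[1],-q[2]]]),np.zeros(3),np.zeros(3),K(c),np.array(c['dist_coeffs']))[0].ravel(); print(z,y,uv,(uv-[230,190])*3)
# if tips on ray: where at tool plane
print(tobox(onplane(c,[[303,278],[319,283]],77)),tobox(onplane(c,[[303,278],[319,283]],97)))
E
```

```text
[548.48659267 -70.43560731  76.93072016] [-1.93956301e-01  4.18378813e-01  1.62666751e+00  6.90398192e-06
  1.09654556e+00 -4.12671800e-01]
0 -21 [301.83640581 279.8102273 ] [215.50921744 269.4306819 ]
0 21 [321.35062888 285.24216032] [274.05188663 285.72648096]
-20 -21 [301.3083705  274.59215499] [213.9251115  253.77646496]
-20 21 [321.17231044 280.07612005] [273.51693133 270.22836015]
-40 -21 [300.76154867 269.18195879] [212.284646   237.54587638]
-40 21 [320.98747904 274.71766642] [272.96243713 254.15299926]
[[-106.36075796  -27.0010502 ]
 [ -71.37312867  -28.26843339]] [[-101.20847156  -38.3072379 ]
 [ -67.11465176  -39.54224395]]
```

play_rows(translation=[[0,0,0.03],[0,0,0.07],[0,0,0.107],[0.0156,-0.07,0.107],[0.0167,-0.075,0.107],[0.0167,-0.075,0.107]], yaw=[0,0,0,0,0,0])

```text
clock: 4.65
eef_pos: [564.9, -145.7, 183.4]
eef_rot: [-3.141, -0.001, 1.788]
wrist_force: [-0.4, -0.0, -0.4]
finger_gap: 30.3
finger_force: 0.0
```

```bash
python3 - <<'E'
from h import *
c,s=wrist('w4.png'); print(s['eef_pos'],tobox(s['eef_pos']),s['clock']); brass(c,88,600)
E
```

```text
[ 564.9392926  -145.69235654  183.40059721] [ -86.46449102 -108.80645454] 4.65
[316.  22.] 981 box [-88.3  50.3] [29.3 31.5] 89.9
[320. 182.] 3386 box [-85.4 -63.1] [35.  58.8] 71.9
[318. 441.] 1329 box [ -86.7 -299.2] [ 35.8 114.3] 89.9
```

View pics/w4.png

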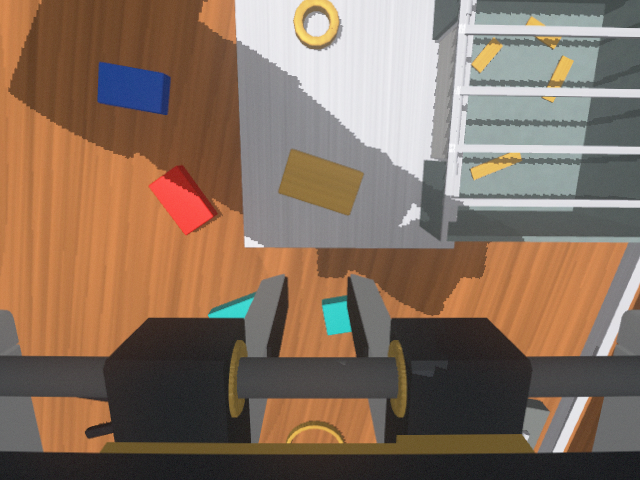

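The billet hasn't moved at all, so the fingers must have passed over it. I'll check the true fingertip height from the wrist image and from the shot taken while low (s2).

```bash
python3 - <<'E'
from h import *
c,s=wrist('w5.png'); print(c['fx'],c['cx'],c['cy'],c['dist_coeffs'],np.round(c['T_tool_cam'],3).tolist())
T=np.linalg.inv(np.array(c['T_tool_cam']))
for p in [[8,15,0],[-8,15,0],[8,15,-20],[-8,15,-20],[8,15,-40],[8,27,0],[8,27,-40]]:
    q=T[:3,:3]@np.array(p,float)+T[:3,3]; print(p,cv2.projectPoints(np.array([[q[0],-q[1],-q[2]]]),np.zeros(3),np.zeros(3),K(c),np.array(c['dist_coeffs']))[0].ravel().round(1))
E
```

```text
374.247615876417 317.1584556926093 243.78173466809181 [-0.02025186  0.          0.          0.          0.        ] [[-0.0, 0.971, 0.239, 68.931], [1.0, 0.0, -0.0, -1.381], [-0.0, 0.239, -0.971, -200.233], [0.0, 0.0, 0.0, 1.0]]
[8, 15, 0] [346.3 264.2]
[-8, 15, 0] [345.8 291.1]
[8, 15, -20] [349.3 275.7]
[-8, 15, -20] [348.7 305.1]
[8, 15, -40] [353.  289.8]
[8, 27, 0] [367.8 264.2]
[8, 27, -40] [379.4 289.8]
```

```bash
python3 - <<'E'
from cell import manip,telemetry
print(manip.grip_point_offset,[a for a in dir(manip) if a[0]!='_'],[a for a in dir(telemetry) if a[0]!='_'])
E
```

```text
18.8 ['Unreachable', 'grip_point_offset', 'sign_off'] ['read_state']
```

play_rows(translation=[[0,0,-0.05],[0,0,-0.09],[0,0,-0.108],[0,0,-0.109],[0,0,-0.11],[0,0,-0.111],[0,0,-0.111]], yaw=[0,0,0,0,0,0,0])

```text
clock: 5.62
eef_pos: [565.4, -145.4, 73.6]
eef_rot: [3.141, 0.0, 1.79]
wrist_force: [0.4, 0.2, 0.2]
finger_gap: 30.1
finger_force: 0.0
```

play_rows(translation=[[0,0,-0.001],[0,0,-0.002],[0,0,-0.003]], yaw=[0,0,0])

```text
clock: 6.0
eef_pos: [565.2, -145.3, 69.9]
eef_rot: [3.142, 0.0, 1.79]
wrist_force: [-0.5, 0.7, -0.3]
finger_gap: 29.9
finger_force: 0.0
```

No force yet. I'll keep feeling downward in small steps.

play_rows(translation=[[0,0,-0.001],[0,0,-0.002],[0,0,-0.003],[0,0,-0.004]], yaw=[0,0,0,0])

```text
clock: 6.5
eef_pos: [565.2, -145.3, 65.9]
eef_rot: [3.142, 0.0, 1.79]
wrist_force: [0.1, -0.5, 0.1]
finger_gap: 30.0
finger_force: 0.0
```

play_rows(translation=[[0,0,-0.001],[0,0,-0.002],[0,0,-0.003],[0,0,-0.004],[0,0,-0.004]], yaw=[0,0,0,0,0])

```text
clock: 7.12
eef_pos: [565.1, -145.3, 61.9]
eef_rot: [-3.141, -0.0, 1.79]
wrist_force: [-0.0, 0.3, 0.5]
finger_gap: 30.2
finger_force: 0.0
```

```bash
python3 - <<'E'
from h import *
c=shot('scene','s3.png'); s=telemetry.read_state(); print(s['eef_pos'],s['wrist_force'])
a=c['pixels'][190:370,230:470]; w=eyes.camera('wrist')['pixels'][230:330,220:420]
A=cv2.resize(a,(480,360),interpolation=2); B=cv2.resize(w,(320,160),interpolation=2); B=cv2.copyMakeBorder(B,0,200,0,0,0)
cv2.imwrite('pics/s3c.png',np.hstack([A,B])[...,::-1])
E
```

```text
[ 565.17774894 -145.25517301   61.94347002] [ 0.57281944 -0.0103907   0.42661043]
```

View pics/s3c.png

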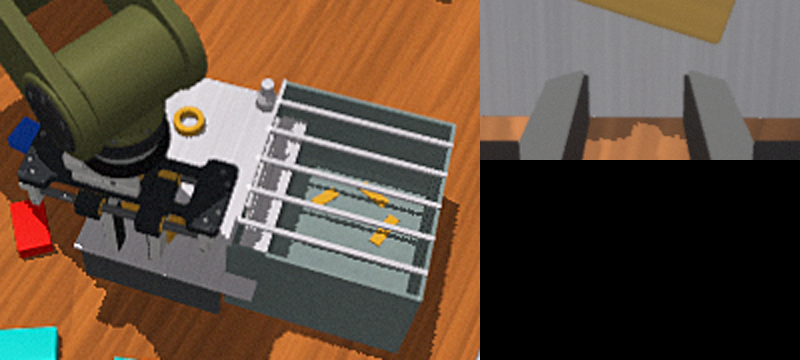

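The TCP reading is 62 with no shelf contact, and the wrist image puts the finger ends about 19 mm behind the reported TCP. I'll lower 7 mm more (real tips about 4 mm above the shelf) and try the push.

play_rows(translation=[[0,0,-0.001],[0,0,-0.002],[0,0,-0.003],[0,0,-0.004],[0,0,-0.005],[0,0,-0.006],[0,0,-0.007],[0,0,-0.007]], yaw=[0,0,0,0,0,0,0,0])

```text
clock: 8.22
eef_pos: [565.1, -145.3, 54.8]
eef_rot: [-3.141, -0.0, 1.79]
wrist_force: [-0.2, -0.1, 0.4]
finger_gap: 29.8
finger_force: 0.0
```

play_rows(translation=[[-0.0022,0.0098,0],[-0.0043,0.0195,0],[-0.0065,0.0293,0],[-0.0087,0.039,0]], yaw=[0,0,0,0])

```text
clock: 8.72
eef_pos: [556.3, -105.5, 55.0]
eef_rot: [3.142, 0.0, 1.79]
wrist_force: [0.2, -1.8, 0.3]
finger_gap: 29.8
finger_force: 0.9
```

```bash
python3 - <<'E'
from h import *
c,s=wrist('w6.png'); print(s['eef_pos'],tobox(s['eef_pos']),s['clock'],s['wrist_force']); brass(c,88,600)
E
```

```text
[ 556.3036486  -105.5421521    55.03191391] [-86.17109719 -67.73910517] 8.725 [ 0.16107818 -1.83976036  0.33625315]
[315.  34.] 2480 box [-88.6  48.1] [32.  24.6] 0.0
[308. 241.] 9958 box [-91.9 -39.3] [36.4 59. ] 90.0
```

The billet is now pushed and squared up, at box (-92,-39). About 39 mm more to go.

play_rows(translation=[[-0.0022,0.0098,0],[-0.0043,0.0195,0],[-0.0061,0.0273,0],[-0.0074,0.0332,0],[-0.0083,0.0371,0],[-0.0085,0.0381,0],[-0.0085,0.0381,0]], yaw=[0,0,0,0,0,0,0])

```text
clock: 9.65
eef_pos: [547.9, -68.1, 54.8]
eef_rot: [-3.141, -0.0, 1.79]
wrist_force: [-0.1, -0.6, -0.0]
finger_gap: 30.0
finger_force: 0.5
```

play_rows(translation=[[0.0022,-0.0098,0],[0.004,-0.018,0.02],[0.004,-0.018,0.06],[0.004,-0.018,0.1],[0.004,-0.018,0.128],[0.004,-0.018,0.128]], yaw=[0,0,0,0,0,0])

```text
clock: 10.4
eef_pos: [552.7, -86.8, 184.5]
eef_rot: [3.139, 0.001, 1.789]
wrist_force: [-0.7, 0.1, -1.2]
finger_gap: 30.1
finger_force: 0.0
```

```bash
python3 - <<'E'
from h import *
c,s=wrist('w7.png'); print(s['eef_pos'],tobox(s['eef_pos']),s['clock'],s['wrist_force']); brass(c,88,600)
E
```

```text
[552.68969404 -86.76318729 184.50476578] [-85.61893512 -48.62352766] 10.4 [-0.72882296  0.06131778 -1.2198359 ]
[315. 106.] 809 box [-88.  53.] [30.4 31.1] 43.0
[310. 180.] 3333 box [-92.   -1.4] [34.2 58.3] 90.0
```

The billet is at (-92,-1.4) and aligned. Next I'll go behind it with the hand turned by -90° and the fingers almost shut.

play_rows(translation=[[-0.007,0.004,0],[-0.014,0.008,0],[-0.021,0.012,0],[-0.028,0.016,0],[-0.035,0.02,0],[-0.042,0.024,0],[-0.049,0.028,0],[-0.056,0.032,0],[-0.0614,0.0347,0],[-0.0614,0.0347,0],[-0.0614,0.0347,0],[-0.0614,0.0347,0]], yaw=[-0.18,-0.36,-0.54,-0.72,-0.9,-1.08,-1.26,-1.44,-1.571,-1.571,-1.571,-1.571], hand=0.08)

```text
clock: 11.95
eef_pos: [490.6, -51.6, 182.5]
eef_rot: [-3.141, 0.001, 0.22]
wrist_force: [0.1, -0.1, 0.6]
finger_gap: 7.3
finger_force: 0.0
```

```bash
python3 - <<'E'
from h import *
c,s=wrist('w8.png'); print(s['eef_pos'],s['eef_rot'],tobox(s['eef_pos']),s['finger_gap'],s['clock']); brass(c,88,600)
E
```

```text
[490.60889699 -51.57445355 182.5351677 ] [-3.14134292e+00  5.82735957e-04  2.20411727e-01] [-138.57206451   -0.78799241] 7.323175002587538 11.95
[319. 178.] 3391 box [-91.7  -1.7] [57.8 34.9] 0.1
```

I can't slant the tool with these rows, so vertical fingers have to stop at the box front with the billet's centre a few mm short of the lip. The last stretch therefore needs some speed so the billet slides on over. First I'll test the stopping behaviour in free air.

play_rows(translation=[[0.0273,0.0061,0],[0.0859,0.0191,0]], yaw=[0,0])

```text
clock: 12.25
eef_pos: [577.2, -32.6, 183.8]
eef_rot: [3.141, -0.001, 0.219]
wrist_force: [0.8, -0.1, 0.5]
finger_gap: 7.3
finger_force: 0.0
```

play_rows(translation=[[0,0,0]], yaw=[0])

```text
clock: 12.38
eef_pos: [578.2, -31.7, 180.8]
eef_rot: [-3.141, 0.002, 0.221]
wrist_force: [-0.8, 0.3, -0.5]
finger_gap: 7.6
finger_force: 0.0
```

play_rows(translation=[[-0.03,-0.0067,0],[-0.06,-0.0133,0],[-0.0859,-0.0191,0],[-0.0859,-0.0191,-0.06],[-0.0859,-0.0191,-0.1],[-0.0859,-0.0191,-0.115],[-0.0859,-0.0191,-0.125],[-0.0859,-0.0191,-0.125]], yaw=[0,0,0,0,0,0,0,0])

```text
clock: 13.38
eef_pos: [490.9, -51.5, 58.5]
eef_rot: [3.141, -0.001, 0.219]
wrist_force: [-0.1, -0.9, 0.2]
finger_gap: 7.4
finger_force: 0.0
```

```bash
python3 - <<'E'
from h import *
s=telemetry.read_state(); print(s['eef_pos'],tobox(s['eef_pos']),tobox([0,0]))
print(tobox(np.array([490.6,-51.6])+[85.9,19.1]))
E
```

```text
[490.8862382  -51.54945909  58.50571773] [-138.29591741   -0.82384832] [-606.25812512  156.14117241]
[-50.58846007  -0.82928131]
```

Stops are sharp: overshoot is at most 2 mm. Next comes a slow push up to about x=-104, then a check.

play_rows(translation=[[0.0083,0.0018,0],[0.0166,0.0037,0],[0.0249,0.0055,0],[0.0303,0.0067,0],[0.0332,0.0074,0],[0.0332,0.0074,0]], yaw=[0,0,0,0,0,0])

```text
clock: 14.12
eef_pos: [524.0, -44.0, 57.8]
eef_rot: [-3.142, -0.0, 0.219]
wrist_force: [-0.2, -0.4, 0.2]
finger_gap: 7.2
finger_force: 0.0
```

```bash
python3 - <<'E'
from h import *
c,s=wrist('w9.png'); print(s['eef_pos'],s['eef_rot'],tobox(s['eef_pos']),s['finger_gap'],s['clock'],s['wrist_force']); brass(c,88,600)
E
```

```text
[524.04650812 -43.95720734  57.81886895] [-3.14154399e+00 -4.36570541e-04  2.18825133e-01] [-104.27823005   -0.61712463] 7.2268006554627995 14.125 [-0.16780455 -0.40115124  0.22001209]
[319. 214.] 9625 box [-65.8  -1.7] [58.7 35.1] 0.0
[209. 260.] 1778 box [-86.6  51. ] [30.4 30.9] 74.1
```

The billet is in line and square at (-66,-1.7). Now the driving push, stopping just short of the box front, then back out.

play_rows(translation=[[0.0312,0.007,0],[0.0898,0.02,0],[0.0898,0.02,0],[0.0898,0.02,0],[0.07,0.0156,0],[0.04,0.009,0],[0.0,0.0,0],[0.0,0.0,0.04],[-0.02,-0.0045,0.09],[-0.02,-0.0045,0.125],[-0.02,-0.0045,0.125]], yaw=[0,0,0,0,0,0,0,0,0,0,0])

```text
clock: 15.55
eef_pos: [504.5, -48.9, 185.8]
eef_rot: [3.139, -0.006, 0.218]
wrist_force: [-0.6, -0.4, -0.3]
finger_gap: 7.4
finger_force: 0.0
```

```bash
python3 - <<'E'
from h import *
c,s=wrist('w10.png'); print(s['clock']); brass(c,88,100)
cv2.imwrite('pics/fin.png',np.hstack([cv2.resize(c['pixels'],(400,300)),cv2.resize(shot('scene','s9.png')['pixels'][190:370,230:470],(400,300),interpolation=2)])[...,::-1])
E
```

```text
15.55
[304.   3.] 118 box [47.4  8.3] [10.7  4.5] 89.9
[383.   8.] 102 box [ 44.6 -49.1] [10.4  5. ] 2.0
[270.  16.] 206 box [39.5 34. ] [13.6  9.2] 51.4
[253. 195.] 497 box [-88.3  51.8] [29.9 31.3] 40.6
[291. 388.] 189 box [-263.7   22.1] [ 2.8 60. ] 89.0
[343. 388.] 181 box [-263.8  -24.7] [60.   3.7] 0.9
```

View pics/fin.png

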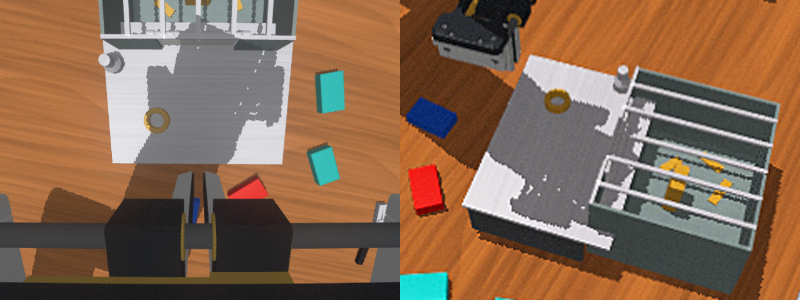

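The shelf is clear of the billet, which shows inside the box at right-panel (677,190). I'll let it settle, then check numerically that it is on the floor and that the flap hangs as it did at the start.

play_rows(translation=[[-0.03,-0.006,0],[-0.06,-0.013,0],[-0.09,-0.02,0],[-0.09,-0.02,0],[-0.09,-0.02,0],[-0.09,-0.02,0],[-0.09,-0.02,0],[-0.09,-0.02,0]], yaw=[0,0,0,0,0,0,0,0])

```text
clock: 16.65
eef_pos: [413.9, -68.5, 182.8]
eef_rot: [-3.141, 0.0, 0.219]
wrist_force: [-0.2, 0.8, -1.0]
finger_gap: 7.6
finger_force: 0.0
```

```bash
python3 - <<'E'
from h import *
import pickle
c0,s0=pickle.load(open('c.pkl','rb'))
s=shot('scene','sA.png'); t=shot('top','tA.png'); print(telemetry.read_state()['clock'])
s9=cv2.imread('pics/s9.png')[...,::-1]
def H(a): return cv2.cvtColor(a,cv2.COLOR_RGB2HSV)
def bm(a):
    h=H(a); return ((h[...,0]>12)&(h[...,0]<32)&(h[...,1]>120)&(h[...,2]>60)).astype(np.uint8)
print('s9 vs sA diff px in box', (np.abs(s9[220:360,340:460].astype(int)-s['pixels'][220:360,340:460]).sum(2)>60).sum())
for nm,c,o,roi in(('scene',s,s0,(225,350,340,460)),('top',t,c0,(125,225,285,390))):
    r0,r1,q0,q1=roi
    for img,l in((o,'old'),(c,'new')):
        m=np.zeros((480,640),np.uint8); m[r0:r1,q0:q1]=bm(img['pixels'])[r0:r1,q0:q1]
        n,lab,st,ce=cv2.connectedComponentsWithStats(m)
        for i in range(1,n):
            if st[i,4]>15:
                p=np.argwhere(lab==i)[:,::-1]; print(nm,l,st[i].tolist(),[ (z,cv2.minAreaRect(tobox(onplane(c,p,z)).astype(np.float32))) for z in (22,)] if st[i,4]>60 else '')
# flap edge line: project flap (x=6) shut and compare intensities there old/new
T=np.linalg.inv(np.array(s['cam_to_world']))
def pj(b):
    w=np.array([O[0]+b[0]*np.cos(TH)-b[1]*np.sin(TH),O[1]+b[0]*np.sin(TH)+b[1]*np.cos(TH),b[2]]); q=T[:3,:3]@w+T[:3,3]
    return cv2.projectPoints(np.array([[q[0],-q[1],-q[2]]]),np.zeros(3),np.zeros(3),K(s),np.array(s['dist_coeffs']))[0].ravel()
poly=np.array([pj(p) for p in [(6,-43,72),(6,43,72),(6,43,117),(6,-43,117)]]).astype(np.int32); print(poly.tolist())
m=np.zeros((480,640),np.uint8); cv2.fillPoly(m,[poly],1)
d=np.abs(s['pixels'].astype(int)-s0['pixels'].astype(int)).sum(2); print('flap diff',np.median(d[m>0]),(d[m>0]>90).mean())
for y in (-25,-5,20):
    print(y,[(o['pixels'][int(p[1]),int(p[0])].tolist()) for b in ((6,y,75),(6,y,90),(6,y,110),(20,y,70),(28,y,70)) for p in [pj(b)] for o in (s0,s)])
E
```

```text
16.75
s9 vs sA diff px in box 1091
scene old [340, 225, 7, 7, 32] 
scene old [348, 225, 23, 10, 93] [(22, ((-39.89170837402344, 171.06222534179688), (52.439453125, 26.961381912231445), 17.681943893432617))]
scene old [372, 225, 14, 6, 31] 
scene old [382, 225, 78, 27, 715] [(22, ((103.47595977783203, 217.45645141601562), (76.29846954345703, 180.82150268554688), 89.94317626953125))]
scene old [455, 264, 5, 8, 22] 
scene old [454, 272, 6, 12, 30] 
scene old [452, 281, 8, 13, 33] 
scene old [386, 284, 13, 8, 59] 
scene old [410, 284, 14, 10, 55] 
scene old [422, 297, 8, 5, 25] 
scene old [415, 304, 10, 9, 50] 
scene old [451, 311, 9, 18, 59] 
scene old [448, 326, 12, 24, 115] [(22, ((217.9180908203125, -37.016937255859375), (51.07940673828125, 21.09358024597168), 89.107177734375))]
scene old [442, 329, 9, 11, 27] 
scene old [340, 340, 7, 10, 16] 
scene new [340, 225, 7, 6, 24] 
scene new [346, 225, 14, 10, 65] [(22, ((-54.651065826416016, 166.72442626953125), (30.698802947998047, 27.062990188598633), 15.554686546325684))]
scene new [364, 225, 18, 10, 51] 
scene new [380, 225, 32, 13, 13
[... 1992 characters left out ...]
134766, 6.6209001541137695), (18.408239364624023, 26.886690139770508), 89.20887756347656))]
top new [312, 194, 10, 6, 30] 
[[353, 300], [364, 266], [366, 253], [354, 289]]
flap diff 7.0 0.0
-25 [[105, 98, 101], [102, 98, 97], [160, 156, 161], [161, 153, 157], [192, 188, 192], [192, 185, 189], [105, 99, 105], [98, 94, 100], [216, 211, 216], [215, 208, 217]]
-5 [[212, 208, 212], [213, 206, 212], [129, 121, 126], [129, 124, 128], [190, 185, 193], [190, 186, 190], [209, 204, 210], [207, 201, 206], [215, 209, 213], [207, 202, 207]]
20 [[92, 90, 86], [97, 94, 92], [158, 150, 156], [155, 148, 156], [221, 217, 222], [217, 213, 218], [113, 110, 108], [108, 103, 109], [214, 211, 213], [215, 208, 212]]
```

The flap matches its shut state (no changed pixels) and the billet is inside the box at about x=85, well past the lip. The robot is clear.

```bash
python3 -c "
from cell import manip; print(manip.sign_off())"
```

```text
the job is handed in; nothing more can be done
None
```

The billet was pushed along the shelf, through the flap and into the box, the flap hangs shut again, and the job is handed in. The tool could not be slanted, so the last few millimetres were a quick push that let the billet slide over the lip, and the pictures suggest it landed standing on end.

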